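Weigh out walnuts with the scoop

ROBOT

A 7-joint arm with a two-finger parallel gripper is mounted at the origin on a cart in front of the work surface, level with it; the furniture and walls round the work are solid. World frame = base frame: x ahead of the robot, y to its left, z up, the work surface at z = 0. Lengths are in m, angles in rad, forces in N, time in s.
With the tool pointing down it reaches from about 0.425 to 0.8 m from the base axis. Payload 8.3 kg.
Tool frame: the origin (TCP) lies midway between the tips of the shut fingers; the grasp point (between the pads) lies 19 mm behind it; z points along the fingers, y is the line along which they close (so a half turn about z gives the same grasp; the last joint's range is limited). The gripper opens to 85 mm and grips with 20 to 120 N. Pads are 22 mm wide; open, the fingers measure 114 mm over their backs; the gripper's body (76 mm by 85 mm) begins 54 mm behind the grasp point. The pads swing forward as they close: fully open they stand 13 mm farther back than shut.
Start: joints at [1.21, 0.383, 0.016, 1.37, -0.006, 1.388, -0.046], TCP at [0.183, -0.597, 0.231] pointing down, gripper open.
Joint ranges: [-2.95, 2.95], [-0.25, 2.06], [-1.52, 1.56], [0.18, 2.33], [-1.44, 4.58], [0.02, 2.06], [-3.01, 3.01]. Speed limits (rad/s): [2.39, 2.39, 3.01, 3.01, 3.14, 3.14, 3.14].

INTERFACE

Orientations are given as a unit quaternion [x, y, z, w].
In Python, from bench import monitor, cams, arm gives the robot as it stands.
- The arm moves only by the tool apply_moves, never from a script. Its arguments are lists of equal length, an entry for each row: "xyz": the shift along the world's x, y, z in m, a list of three; "yaw": the turn about the world's z in rad; "jaw": the closure in counts, from 0 (fully open) to 255 (shut). In form: {"xyz": [[tx, ty, tz], ...], "yaw": [yaw, ...], "jaw": [jaw, ...]}. A call has 1 to 10 rows; each row shifts and turns the commanded pose from where the row before left it; what a row does not reach is not made up. A row lasts 1/12 s, in which the tool goes at most 41.7 mm and 7.16 degrees, less where a joint would pass 70% of its speed; a pose out of reach is approached as far as the arm can. A call with a gripper value outside its range is refused whole. The fingers move at their own pace and stop on an object; "grip_force" is the grip in N (left out, the last holds). Time passes only in rows, so rows that do not move let the fingers close. It gives the time, the measured TCP pose, the force, the opening and the grip force at its end, in the units of the state.
- monitor.state(): the state, without advancing time (a new reading comes with each control period).
- cams.capture(name): name is "side" or "top" or "wrist"; returns the picture (420x560x3 uint8, red, green, blue); there is no depth.
- cams.camera_model(name): a dict with "vertical_fov" (degrees; the focal length in pixels is half the picture's height over the tangent of half this angle, whatever the lens; pixels are square), "cx", "cy" (the principal point, pixels), "eye" and "attitude" of the camera in the world. Camera axes: x right, y down, z forward; pixel columns grow to the right and rows downward; lengths in m; the calibration is good to about 2 mm. The wrist camera is an equidistant fisheye: a pixel r from the principal point sees the ray r / f radians off the axis. A picture is of the moment at which its call begins: read the wrist's pose just before it. camera_model takes no time and is no camera call; for the wrist camera it gives the pose at the moment of the call.
- arm.sign_off(): hands the job in; it is judged then, once.
The state is a dict: "time_s": time; "joint_pos": joint angles; "qvel": joint speeds; "tau": joint torques, N m; "eef_pos": TCP position; "orientation": TCP orientation; "contact_force": force on the tool from outside, world axes, zero at the start; "moment": the same for the moment, N m; "grip_width": opening from 0.0 (shut) to 1.0 (fully open); "grip_force": force on a finger pad.
Only numpy, scipy, OpenCV 4.12 (cv2) and the standard library are available. Lean on these libraries where they do the work, as an engineer would, in place of code of your own. Each camera call takes 0.05 s, during which the arm holds its last target. There are 200 camera calls.

TASK

Weigh out a portion of walnuts: with the metal scoop, take walnuts from the steel prep tray and tip them into the bowl of the dial scale until the scale shows at least 40 g, a quarter turn of the pointer, which three walnuts give. Do not touch the walnuts with the gripper, leave none lying outside the tray and the bowl, and stand the scoop back on the bench on its flat floor. Leave the other things on the bench where they are.

Things in the scene. Friction and masses are not known exactly. Their poses are not given: they have to be found in the camera images.
- scoop: Loose aluminium hand scoop: flat floor 85 mm long, 96 mm wide, sheet 2 mm thick, open at the front. Sides rise from 3 mm at the front to 50 mm at the closed back; a black handle runs level to the rear. Origin: centre of the floor's underside; x forward (lip at +42 mm, back wall at -43 mm), y left, z up. It stands on its floor on the bench, stable; 0.155 kg. (The bright green scoop is only clutter.)
- scoop_grip (a point): Grip point in the middle of the scoop's handle, 88 mm behind the scoop's origin and 74 mm above its underside; axes as the scoop's. The handle is a straight bar along x with flat upright sides, 20 mm wide (y), 22 mm tall; it is free from 53 to 145 mm behind the origin.
- tray_in (a point): Centre of the inner floor of the steel prep tray, 4 mm above the bench; x along its length, y across, z up. Flat floor 210 mm (x) by 116 mm (y), corner radius 16 mm; the walls lean outward by 9 mm to a rolled rim 40 mm above the bench; 238 x 144 mm outside. The tray is heavy and stays where it is.
- bowl_in (a point): Centre of the inner floor of the dial scale's round steel weighing bowl, z up, 68 mm above the bench when empty. The rim is 164 mm across and 32 mm above this point; the flat floor is 90 mm across. The white housing below (144 mm deep in x, 124 mm wide, 52 mm tall, dial on its sloping -x side) stands fast. A wall shelf hangs 0.67 m above the bench from x = 0.59 m outward: keep the arm clear.
- scale_bowl (a joint): How far the weighing bowl has sunk on its spring, m: 0 when empty, 1 mm for every 10 g in it (0.004 = 40 g). The pointer starts straight up and turns clockwise, a quarter turn for every 40 g (its stop is at 120 g); the dial has a long mark every quarter turn.
- walnut_1: A walnut in its shell, 32 mm long, 30 mm thick, 16 g; origin at its centre. It starts on the floor of the prep tray, in the half towards the +x of tray_in, and rolls only a little; it slips easily on the metal.
- walnut_2: A walnut in its shell, 32 mm long, 30 mm thick, 16 g; origin at its centre. It starts on the floor of the prep tray, in the half towards the +x of tray_in, and rolls only a little; it slips easily on the metal.
- walnut_3: A walnut in its shell, 32 mm long, 30 mm thick, 16 g; origin at its centre. It starts on the floor of the prep tray, in the half towards the +x of tray_in, and rolls only a little; it slips easily on the metal.
- walnut_4: A walnut in its shell, 32 mm long, 30 mm thick, 16 g; origin at its centre. It starts on the floor of the prep tray, in the half towards the +x of tray_in, and rolls only a little; it slips easily on the metal.
- walnut_5: A walnut in its shell, 32 mm long, 30 mm thick, 16 g; origin at its centre. It starts on the floor of the prep tray, in the half towards the +x of tray_in, and rolls only a little; it slips easily on the metal.
- walnut_6: A walnut in its shell, 32 mm long, 30 mm thick, 16 g; origin at its centre. It starts on the floor of the prep tray, in the half towards the +x of tray_in, and rolls only a little; it slips easily on the metal.
- pepper_shaker: Bystander, loose: a small glass pepper shaker, 44 mm across, 90 mm tall; origin at the centre of its underside.
- small_bowl: Bystander, loose: a small white bowl, 110 mm across, 49 mm tall; origin at the centre of its underside.
- mug: Bystander, loose: a mug with a handle, 94 mm tall; origin at the centre of its underside.
- garlic: Bystander, loose: a garlic bulb, 56 mm; origin at the centre of its underside.

How it is judged:
By the outcome, as a careful person would: the job done as asked, in the order asked, and still so for the second after the job is handed in, with the robot touching nothing.
It also fails if it takes over 64 s, if anything falls off the work surface, if the arm or the gripper's body presses on something with over 40 N, if the wrist force passes 120 N, or if a joint passes its speed limit or range.

## Working session

There is one attempt and no reset: what is moved stays moved. The work goes in short steps, Python scripts to look and compute and a tool call to move; the robot and the scene stay as the last step left them, time stands still between calls to the robot, and variables do not carry over. Pictures are saved under pics/ and viewed, at most 10 in all, crops included, and the job is handed in when it is done.

Besides the shell and the picture viewer there is one more tool, called after "Emit:" in YAML: its name, and indented under it one key for each argument. apply_moves: Moves the arm, as the interface text tells. Its arguments: {"type":"object","properties":{"xyz":{"type":"array"},"yaw":{"type":"array"},"jaw":{"type":"array"},"grip_force":{"type":"number"}},"required":["xyz","yaw","jaw"]}

```bash
mkdir -p pics; cat > h.py <<'E'
import numpy as np,cv2
from scipy.spatial.transform import Rotation as R
from bench import monitor,cams,arm
def ray(name,u,v,m=None):
    m=m or cams.camera_model(name); f=210/np.tan(np.radians(m["vertical_fov"])/2)
    p=np.array([u-m["cx"],v-m["cy"]])
    if name=="wrist":
        r=np.hypot(*p); t=r/f; d=np.r_[p/max(r,1e-9)*np.sin(t),np.cos(t)]
    else: d=np.r_[p/f,1]
    a=np.array(m["attitude"]); Rm=R.from_quat(a).as_matrix() if a.size==4 else a
    return np.array(m["eye"]),Rm@d
def onz(name,u,v,z,m=None):
    e,d=ray(name,u,v,m); return (e+d*(z-e[2])/d[2]).round(4)
def pix(name,P,m=None):
    m=m or cams.camera_model(name); f=210/np.tan(np.radians(m["vertical_fov"])/2)
    a=np.array(m["attitude"]); Rm=R.from_quat(a).as_matrix() if a.size==4 else a
    c=Rm.T@(np.array(P)-m["eye"])
    if name=="wrist":
        t=np.arctan2(np.hypot(c[0],c[1]),c[2]); q=c[:2]/np.hypot(c[0],c[1])*t*f
    else: q=c[:2]/c[2]*f
    return (q+[m["cx"],m["cy"]]).round(1)
def shot(name,fn):
    i=cams.capture(name); cv2.imwrite("pics/"+fn,i[:,:,::-1]); return i
E
python3 - <<'E'
from h import *
a=shot("top","top0.png"); b=shot("side","side0.png")
cv2.imwrite("pics/top0b.png",cv2.resize(a[:,:,::-1],(784,588),interpolation=cv2.INTER_CUBIC))
for n in("top","side","wrist"): print(n,cams.camera_model(n))
s=monitor.state();print(s)
E
```

```text
top {'vertical_fov': 47.89583511580888, 'cx': 280.89345596360107, 'cy': 209.4007709566679, 'eye': array([0.38970471, 0.00426453, 1.64131732]), 'attitude': array([ 0.70587797, -0.70522608,  0.04505164, -0.04860879])}
side {'vertical_fov': 43.12993587594632, 'cx': 269.1702209634992, 'cy': 215.39120316150087, 'eye': array([-0.08024858, -1.25785215,  1.30519896]), 'attitude': array([ 0.88193472, -0.21770208,  0.10331835, -0.40512008])}
wrist {'vertical_fov': 65.70646984690485, 'cx': 279.5369497415763, 'cy': 207.79785269510597, 'eye': array([ 0.25520148, -0.57442534,  0.37309087]), 'attitude': array([ 0.79504941, -0.58804862, -0.08886095,  0.11915946])}
{'time_s': 0.1, 'joint_pos': array([ 1.21011386,  0.38417623,  0.01636897,  1.3710704 , -0.00633672,
        1.3882237 , -0.04651998]), 'qvel': array([-0.00128123, -0.00236688,  0.0004349 , -0.00223792, -0.00148854,
       -0.00052389,  0.00016043]), 'tau': array([ 1.90464452e-03, -6.29140806e+01,  8.47146437e-01, -3.72762108e+01,
        1.69012783e-02,  1.04650759e-02,  1.21914727e-04]), 'eef_pos': array([ 0.18328775, -0.59702524,  0.23035535]), 'orientation': array([ 9.88932616e-01,  1.48362544e-01, -1.31096322e-04, -9.05588586e-04]), 'contact_force': array([ 0.3356035 , -0.2542882 , -0.30101583]), 'moment': array([0.02286501, 0.00707387, 0.05444179]), 'grip_force': 0.0, 'grip_width': 1.0006027940124849}
```

View pics/top0b.png

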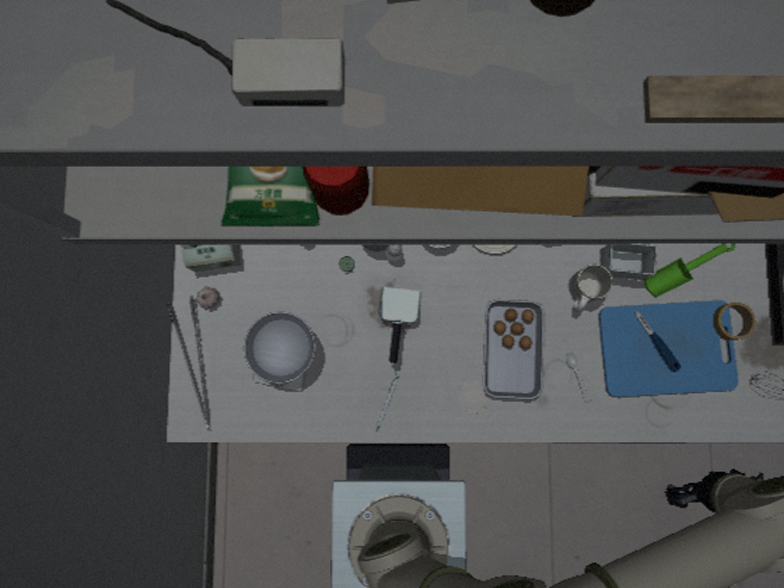

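View pics/side0.png

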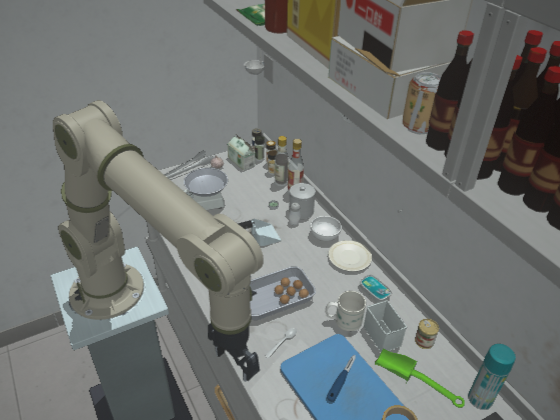

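```bash
python3 - <<'E'
from h import *
i=cv2.imread("pics/top0.png"); g=i[:,:,::-1].astype(int)
T=lambda u,v,z: onz("top",u,v,z)
hsv=cv2.cvtColor(i,cv2.COLOR_BGR2HSV)
print("tray corners(rim)",[T(u/1.4,v/1.4,.04) for u,v in((488,301),(542,301),(541,398),(486,396))])
# walnuts
m=cv2.inRange(hsv,(5,90,50),(20,255,255)); n,l,s,c=cv2.connectedComponentsWithStats(m)
for k in range(1,n):
    if 345<c[k][0]<392 and 205<c[k][1]<290 and s[k,4]>5: print("walnut",c[k].round(1),s[k,4],T(*c[k],.019))
# handle: dark
m=(g.max(2)<60).astype(np.uint8); m[:, :270]=0; m[:,295:]=0; m[:225]=0; m[265:]=0
ys,xs=np.nonzero(m); P=np.array([T(x,y,.085)[:2] for x,y in zip(xs,ys)])
c=P.mean(0); w,V=np.linalg.eigh(np.cov((P-c).T)); d=V[:,1]; d=d*np.sign(d[0]); t=(P-c)@d
print("handle",c,d,np.degrees(np.arctan2(d[1],d[0])),t.min(),t.max(),len(xs))
print("scoop corners",[T(u/1.4,v/1.4,z) for u,v,z in((384,288,.002),(421,291,.002),(382,322,.05),(417,326,.05))])
print("bowl",T(280/1.4,347/1.4,.1), [T(u/1.4,v/1.4,.1) for u,v in((245,347),(315,347),(280,312),(280,382))])
print("shelf edge", T(300/1.4,243/1.4,.67))
cv2.imwrite("pics/t1.png",cv2.resize(i[180:310,150:410],(780,390),interpolation=cv2.INTER_CUBIC))
E
```

```text
tray corners(rim) [array([ 0.5841, -0.2183,  0.04  ]), array([ 0.5842, -0.3496,  0.04  ]), array([ 0.3509, -0.3406,  0.04  ]), array([ 0.3555, -0.2095,  0.04  ])]
walnut [364.5 224.4] 50 [ 0.5542 -0.2754  0.019 ]
walnut [376.8 225.1] 51 [ 0.5516 -0.3176  0.019 ]
walnut [356.6 233.1] 54 [ 0.524  -0.2476  0.019 ]
walnut [369.  234.2] 52 [ 0.5202 -0.2902  0.019 ]
walnut [362.6 243.2] 53 [ 0.4894 -0.2676  0.019 ]
walnut [375.1 244.3] 51 [ 0.4858 -0.3103  0.019 ]
handle [0.49037043 0.00621696] [ 0.99506678 -0.09920739] -5.6935300891165985 -0.057005467748528715 0.04208034903839448 230
scoop corners [array([0.6213, 0.0358, 0.002 ]), array([ 0.6138, -0.0567,  0.002 ]), array([0.5317, 0.0395, 0.05  ]), array([ 0.5221, -0.0449,  0.05  ])]
bowl [0.4687 0.2754 0.1   ] [array([0.4686, 0.3569, 0.1   ]), array([0.4688, 0.194 , 0.1   ]), array([0.5505, 0.2774, 0.1   ]), array([0.3881, 0.2735, 0.1   ])]
shelf edge [0.5949 0.1489 0.67  ]
```

View pics/t1.png

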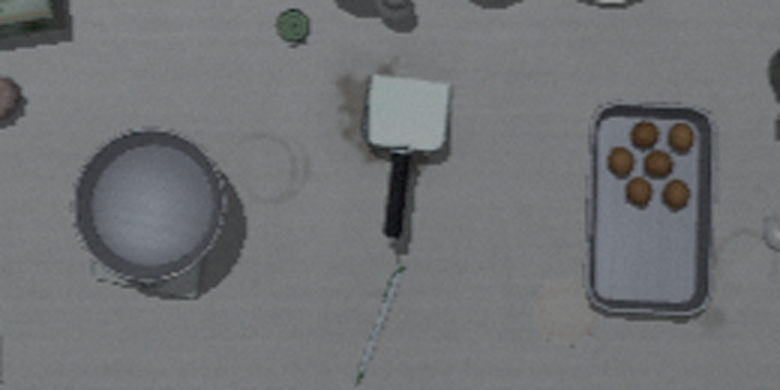

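Emit:
apply_moves:
  xyz:
    - [0.016,0.03,0]
    - [0.016,0.03,0]
    - [0.016,0.03,0]
    - [0.016,0.03,0]
    - [0.016,0.03,0]
    - [0.016,0.03,0]
    - [0.016,0.03,0]
    - [0.016,0.03,0]
    - [0.016,0.03,0]
    - [0.016,0.03,0]
  yaw: [-0.0195,-0.0195,-0.0195,-0.0195,-0.0195,-0.0195,-0.0195,-0.0195,-0.0195,-0.0195]
  jaw: [0,0,0,0,0,0,0,0,0,0]

```text
time_s: 0.93
eef_pos: [0.3437, -0.2957, 0.231]
orientation: [0.999, 0.051, -0.0, -0.0]
contact_force: [1.2, -0.6, -0.0]
grip_width: 0.998
grip_force: 0.0
```

Emit:
apply_moves:
  xyz:
    - [0.016,0.03,0]
    - [0.016,0.03,0]
    - [0.016,0.03,0]
    - [0.016,0.03,0]
    - [0.016,0.03,0]
    - [0.016,0.03,0]
    - [0.016,0.03,0]
    - [0.016,0.03,0]
    - [0.016,0.03,0]
    - [0.016,0.03,0]
  yaw: [-0.0195,-0.0195,-0.0195,-0.0195,-0.0195,-0.0195,-0.0195,-0.0195,-0.0195,-0.0195]
  jaw: [0,0,0,0,0,0,0,0,0,0]

```text
time_s: 1.77
eef_pos: [0.5037, 0.004, 0.2311]
orientation: [0.999, -0.047, -0.0, 0.0]
contact_force: [-0.2, -0.3, 0.9]
grip_width: 1.003
grip_force: 0.0
```

```bash
python3 - <<'E'
from h import *
m=cams.camera_model("wrist"); s=monitor.state(); i=shot("wrist","w1.png")
print(s["eef_pos"],s["orientation"],s["joint_pos"].round(2),np.abs(s["qvel"]).max())
np.save("m1.npy",m,allow_pickle=True)
print([pix("wrist",p,m) for p in ((.503,.003,.085),(.578-.145,.0105,.085),(.62,-.01,0))])
E
```

```text
[0.50371963 0.00401131 0.23110195] [ 9.98907575e-01 -4.67295226e-02 -9.54090091e-05  1.23321936e-05] [ 0.43  0.16 -0.55  1.68  0.09  1.33 -1.81] 1.1635055857667356
[array([281.5, 194.1]), array([280.5, 263.1]), array([282.8,  74.4])]
```

View pics/w1.png

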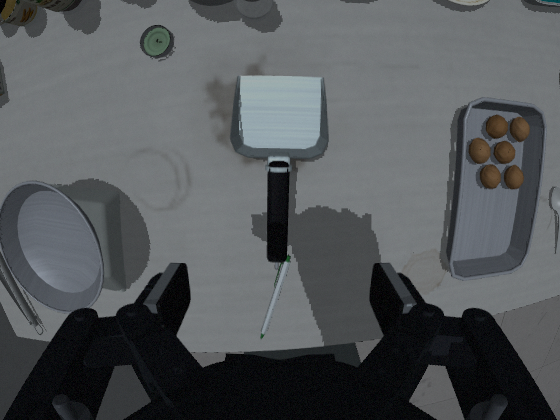

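```bash
python3 - <<'E'
from h import *
m=np.load("m1.npy",allow_pickle=True).item()
W=lambda u,v,z: onz("wrist",u,v,z,m)
print("handle",W(279,172,.085),W(277.5,261,.085)); print("lip",W(240,75,.002),W(323,77,.002))
print("tray rim",[W(*p,.04) for p in((470,98),(543,106),(449,276),(525,267))]); print("bowl rim L/R/T/B",[W(*p,.1) for p in((0,230),(103,270),(40,181),(70,311))])
print("nuts",[W(*p,.019) for p in((497,126),(520,129),(480,150),(504,152),(490,176),(514,177))])
E
```

```text
handle [0.5238 0.0034 0.085 ] [0.4356 0.0132 0.085 ]
lip [0.6243 0.038  0.002 ] [ 0.6134 -0.0548  0.002 ]
tray rim [array([ 0.5857, -0.2201,  0.04  ]), array([ 0.5812, -0.3446,  0.04  ]), array([ 0.3634, -0.2028,  0.04  ]), array([ 0.3523, -0.3415,  0.04  ])]
bowl rim L/R/T/B [array([0.4987, 0.3496, 0.1   ]), array([0.4435, 0.199 , 0.1   ]), array([0.548 , 0.2543, 0.1   ]), array([0.388 , 0.2717, 0.1   ])]
nuts [array([ 0.5518, -0.2766,  0.019 ]), array([ 0.5484, -0.3187,  0.019 ]), array([ 0.5215, -0.2486,  0.019 ]), array([ 0.5179, -0.2897,  0.019 ]), array([ 0.487, -0.267,  0.019]), array([ 0.4833, -0.3111,  0.019 ])]
```

Emit:
apply_moves:
  xyz:
    - [0,0.001,-0.022]
    - [0,0,-0.022]
    - [0,0,-0.022]
    - [0,0,-0.022]
    - [0,0,-0.022]
    - [0,0,-0.022]
    - [0,0,-0.022]
    - [0,0,-0.022]
    - [0,0,0]
    - [0,0,0]
  yaw: [-0.018,0,0,0,0,0,0,0,0,0]
  jaw: [0,0,0,0,0,0,0,0,0,150]
  grip_force: 110

```text
time_s: 2.65
eef_pos: [0.5023, 0.0036, 0.0545]
orientation: [0.998, -0.055, -0.001, -0.0]
contact_force: [0.3, 0.8, 1.4]
grip_width: 0.882
grip_force: 0.0
```

Emit:
apply_moves:
  xyz:
    - [0,0,0]
    - [0,0,0]
    - [0,0,0]
    - [0,0,0]
    - [0,0,0]
    - [0,0,0]
    - [0,0,0]
    - [0,0,0]
    - [0,0,0]
    - [0,0,0]
  yaw: [0,0,0,0,0,0,0,0,0,0]
  jaw: [200,255,255,255,255,255,255,255,255,255]
  grip_force: 110

```text
time_s: 3.48
eef_pos: [0.5043, 0.0035, 0.0565]
orientation: [0.998, -0.055, 0.001, 0.0]
contact_force: [-0.6, -0.2, 6.1]
grip_width: 0.21
grip_force: 107.1
```

Emit:
apply_moves:
  xyz:
    - [0,0,0.01]
    - [0,0,0.02]
    - [0,0,0.025]
    - [0,0,0.025]
    - [-0.005,-0.0095,0.02]
    - [-0.01,-0.017,0]
    - [-0.015,-0.025,0]
    - [-0.015,-0.025,0]
    - [-0.015,-0.025,0]
    - [-0.015,-0.025,0]
  yaw: [0,0,0,0,0,0.01,0.01,0.01,0.01,0.01]
  jaw: [255,255,255,255,255,255,255,255,255,255]

```text
time_s: 4.32
eef_pos: [0.4274, -0.1238, 0.156]
orientation: [1.0, -0.03, 0.0, 0.0]
contact_force: [0.3, 0.2, -1.7]
grip_width: 0.215
grip_force: 107.3
```

Emit:
apply_moves:
  xyz:
    - [-0.015,-0.025,0]
    - [-0.015,-0.025,0]
    - [-0.015,-0.025,0]
    - [-0.015,-0.025,0]
    - [-0.015,-0.025,0]
    - [-0.01,-0.017,0]
    - [-0.005,-0.008,0]
    - [0,0,0]
    - [0,0,0]
    - [0,0,0]
  yaw: [0.01,0.008,0,0,0,0,0,0,0,0]
  jaw: [255,255,255,255,255,255,255,255,255,255]

```text
time_s: 5.15
eef_pos: [0.3394, -0.2715, 0.1555]
orientation: [1.0, -0.02, 0.0, -0.0]
contact_force: [0.5, 0.4, -1.8]
grip_width: 0.21
grip_force: 107.4
```

```bash
python3 - <<'E'
from h import *
m=cams.camera_model("wrist"); s=monitor.state(); i=shot("wrist","w2.png")
print(s["eef_pos"],s["orientation"],s["joint_pos"].round(2))
np.save("m2.npy",m,allow_pickle=True)
shot("side","s2.png")
E
```

```text
[ 0.33941722 -0.27151751  0.15548139] [ 9.99800683e-01 -1.99620794e-02  2.37915011e-04 -2.28616075e-04] [ 0.87  0.04 -0.27  1.96  0.01  1.14 -1.02]
```

View pics/w2.png

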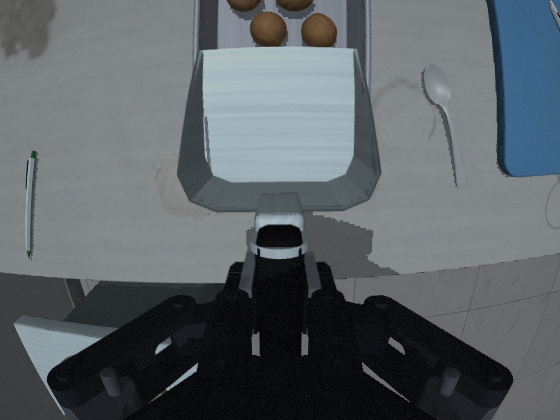

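```bash
python3 - <<'E'
from h import *
m=np.load("m2.npy",allow_pickle=True).item()
W=lambda u,v,z: onz("wrist",u,v,z,m)
print("lip",W(204,49,.103),W(352,48,.103)); 
print("backtop",W(178,178,.149),W(381,178,.149),W(270,210,.149))
print("rim L/R inner..",W(197,20,.04),W(366,25,.04), W(193,5,.04),W(370,5,.04)); print("nuts",[W(*p,.019) for p in((268,29),(318,30))])
print("expected lip", .3394+.075+.042)
E
```

```text
lip [ 0.4556 -0.2303  0.103 ] [ 0.4525 -0.3186  0.103 ]
backtop [ 0.3857 -0.2235  0.149 ] [ 0.3817 -0.3215  0.149 ] [ 0.3678 -0.2673  0.149 ]
rim L/R inner.. [ 0.4946 -0.2111  0.04  ] [ 0.485  -0.3457  0.04  ] [ 0.5085 -0.208   0.04  ] [ 0.503  -0.3503  0.04  ]
nuts [array([ 0.4867, -0.267 ,  0.019 ]), array([ 0.4848, -0.3092,  0.019 ])]
expected lip 0.4564
```

Emit:
apply_moves:
  xyz:
    - [0.005,-0.003,0]
    - [0,0,-0.02]
    - [0,0,-0.02]
    - [0,0,-0.02]
    - [0,0,-0.015]
    - [0,0,-0.008]
    - [0,0,-0.005]
    - [0,0,-0.002]
    - [0,0,0]
    - [0,0,0]
  yaw: [0,0,0,0,0,0,0,0,0,0]
  jaw: [255,255,255,255,255,255,255,255,255,255]

```text
time_s: 6.08
eef_pos: [0.344, -0.2763, 0.066]
orientation: [1.0, -0.021, 0.001, 0.0]
contact_force: [-0.7, -1.1, -1.9]
grip_width: 0.217
grip_force: 107.5
```

Emit:
apply_moves:
  xyz:
    - [0,0,-0.001]
    - [0,0,0]
    - [0,0,-0.001]
    - [0,0,0]
    - [0,0,0]
  yaw: [0,0,0,0,0]
  jaw: [255,255,255,255,255]

```text
time_s: 6.5
eef_pos: [0.3434, -0.276, 0.0634]
orientation: [1.0, -0.021, 0.0, 0.0]
contact_force: [-1.2, -0.9, -0.8]
grip_width: 0.212
grip_force: 107.5
```

```bash
python3 - <<'E'
from h import *
s=monitor.state(); m=cams.camera_model("wrist"); i=shot("wrist","w3.png")
print(s["eef_pos"],s["contact_force"],s["moment"])
np.save("m3.npy",m,allow_pickle=True)
j=shot("side","s3.png"); cv2.imwrite("pics/s3c.png",cv2.resize(j[230:370,180:380],(800,560),interpolation=cv2.INTER_CUBIC))
E
```

```text
[ 0.34342737 -0.27602203  0.06337237] [-1.2268766  -0.86477302 -0.75200858] [-0.02647175  0.10494077  0.06191305]
```

View pics/w3.png

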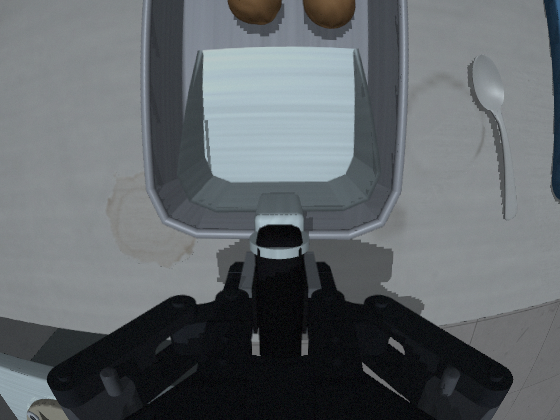

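Emit:
apply_moves:
  xyz:
    - [0,0,-0.001]
    - [0,0,-0.001]
    - [0.004,0,0]
    - [0.008,-0.0003,0]
    - [0.008,-0.0003,0]
    - [0.008,-0.0003,0]
    - [0.008,-0.0003,0]
    - [0.008,-0.0003,0]
    - [0.008,-0.0003,0]
    - [0.008,-0.0003,0]
  yaw: [0,0,0,0,0,0,0,0,0,0]
  jaw: [255,255,255,255,255,255,255,255,255,255]

```text
time_s: 7.43
eef_pos: [0.4043, -0.278, 0.0612]
orientation: [1.0, -0.021, -0.0, -0.0]
contact_force: [-0.2, -0.1, -1.8]
grip_width: 0.215
grip_force: 107.3
```

```bash
python3 - <<'E'
from h import *
s=monitor.state(); print(s["eef_pos"],s["contact_force"],s["moment"])
i=shot("wrist","w4.png")
E
```

```text
[ 0.40433349 -0.27800394  0.06115466] [-0.24011614 -0.05258515 -1.75618339] [0.01239489 0.13231451 0.01031023]
```

View pics/w4.png

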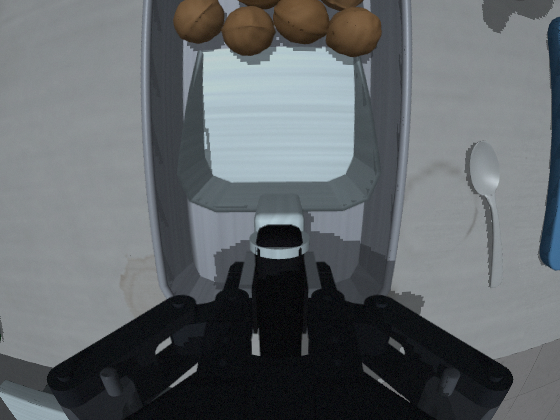

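Emit:
apply_moves:
  xyz:
    - [0.002,0,-0.001]
    - [0.006,-0.0003,0]
    - [0.01,-0.0004,0]
    - [0.01,-0.0004,0]
    - [0.008,-0.0003,0]
    - [0,0,0]
  yaw: [0,0,0,0,0,0]
  jaw: [255,255,255,255,255,255]

```text
time_s: 7.98
eef_pos: [0.4417, -0.2791, 0.0605]
orientation: [1.0, -0.02, 0.001, -0.0]
contact_force: [1.8, 0.4, 2.9]
grip_width: 0.216
grip_force: 108.0
```

```bash
python3 - <<'E'
from h import *
s=monitor.state(); print(s["eef_pos"],s["contact_force"],s["moment"])
i=shot("wrist","w5.png")
hsv=cv2.cvtColor(i,cv2.COLOR_RGB2HSV); k=cv2.inRange(hsv,(5,90,40),(20,255,255))
n,l,st,c=cv2.connectedComponentsWithStats(k); print([(c[q].round(),st[q]) for q in range(1,n) if st[q,4]>100])
E
```

```text
[ 0.44170562 -0.27913465  0.06047602] [1.81322526 0.4421727  2.90920386] [-0.06024191 -0.38704519 -0.05053159]
[(array([266.,  62.]), array([  179,     9,   177,   108, 13235], dtype=int32))]
```

View pics/w5.png

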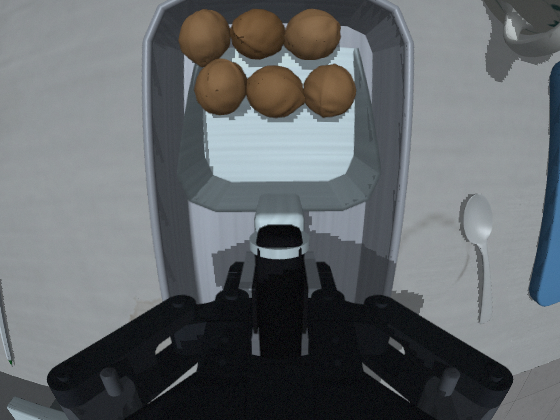

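Emit:
apply_moves:
  xyz:
    - [-0.001,0,0]
    - [-0.003,0.0001,0]
    - [-0.005,0.0002,0]
    - [-0.007,0.0003,0]
    - [-0.007,0.0003,0]
    - [-0.007,0.0003,0]
    - [-0.005,0.0002,0]
    - [-0.004,0.0002,0]
    - [-0.002,0,0]
    - [0,0,0]
  yaw: [0,0,0,0,0,0,0,0,0,0]
  jaw: [255,255,255,255,255,255,255,255,255,255]

```text
time_s: 8.87
eef_pos: [0.3977, -0.2781, 0.0605]
orientation: [1.0, -0.021, -0.0, 0.0]
contact_force: [-1.4, 0.1, 6.8]
grip_width: 0.218
grip_force: 108.7
```

```bash
cat >> h.py <<'E'
def nuts(i):
    hsv=cv2.cvtColor(i,cv2.COLOR_RGB2HSV); k=cv2.inRange(hsv,(5,90,40),(20,255,255))
    k=cv2.erode(k,np.ones((15,15))); n,l,st,c=cv2.connectedComponentsWithStats(k)
    return [c[q].round() for q in range(1,n) if st[q,4]>40]
E
python3 - <<'E'
from h import *
print("before",nuts(cv2.imread("pics/w5.png")[:,:,::-1].copy()))
s=monitor.state(); print(s["eef_pos"],s["contact_force"]); print(nuts(shot("wrist","w6.png")))
E
```

```text
before [array([257.,  34.]), array([312.,  34.]), array([234.,  72.]), array([329.,  90.])]
[ 0.39771399 -0.27805594  0.06051943] [-1.40612416  0.09787439  6.7552609 ]
[array([220.,  89.]), array([274.,  97.]), array([329., 100.])]
```

Emit:
apply_moves:
  xyz:
    - [0,0,0.004]
    - [0,0,0.01]
    - [0,0,0.016]
    - [0,0,0.018]
    - [0,0,0.018]
    - [0,0,0.018]
    - [0,0,0.016]
    - [0,0,0.012]
    - [0,0,0.007]
    - [0,0,0.003]
  yaw: [0,0,0,0,0,0,0,0,0,0]
  jaw: [255,255,255,255,255,255,255,255,255,255]

```text
time_s: 9.75
eef_pos: [0.3985, -0.2779, 0.1833]
orientation: [1.0, -0.021, 0.0, 0.0]
contact_force: [0.1, -0.3, -1.6]
grip_width: 0.215
grip_force: 107.3
```

```bash
python3 - <<'E'
from h import *
s=monitor.state(); print(s["eef_pos"],s["contact_force"]); print(nuts(shot("wrist","w7.png")))
t=shot("top","t7.png"); hsv=cv2.cvtColor(t,cv2.COLOR_RGB2HSV); m=cv2.inRange(hsv,(5,90,50),(20,255,255)); n,l,st,c=cv2.connectedComponentsWithStats(m)
print([(c[k].round(1),st[k,4],onz("top",*c[k],.019)) for k in range(1,n) if st[k,4]>8 and 150<c[k][0]<410 and c[k][1]>190])
E
```

```text
[ 0.39852444 -0.27788175  0.18330223] [ 0.09822894 -0.32546533 -1.5715916 ]
[array([234.,  22.]), array([266.,  20.]), array([299.,  21.]), array([221.,  89.]), array([275.,  97.]), array([329.,  99.])]
[(array([363.7, 221.6]), np.int32(149), array([ 0.5639, -0.273 ,  0.019 ])), (array([372.8, 242.1]), np.int32(171), array([ 0.4931, -0.3024,  0.019 ]))]
```

Emit:
apply_moves:
  xyz:
    - [0.001,0.004,0]
    - [0.002,0.008,0]
    - [0.003,0.012,0]
    - [0.004,0.016,0]
    - [0.004,0.02,0]
    - [0.004,0.02,0]
    - [0.004,0.02,0]
    - [0.004,0.02,0]
    - [0.004,0.02,0]
    - [0.004,0.02,0]
  yaw: [0.02,0.05,0.08,0.1,0.1,0.1,0.1,0.1,0.1,0.1]
  jaw: [255,255,255,255,255,255,255,255,255,255]

```text
time_s: 10.68
eef_pos: [0.4319, -0.1164, 0.1813]
orientation: [0.918, 0.396, -0.001, -0.001]
contact_force: [0.6, -0.4, -1.8]
grip_width: 0.213
grip_force: 107.4
```

Emit:
apply_moves:
  xyz:
    - [0.004,0.02,0]
    - [0.004,0.02,0]
    - [0.004,0.02,0]
    - [0.004,0.02,0]
    - [0.004,0.02,0]
    - [0.004,0.02,0]
    - [0.004,0.016,0]
    - [0.004,0.012,0]
    - [0.003,0.008,0]
    - [0.002,0,0]
  yaw: [0.1,0.1,0.1,0.1,0.1,0.08,0.08,0.05,0.033,0.02]
  jaw: [255,255,255,255,255,255,255,255,255,255]

```text
time_s: 11.52
eef_pos: [0.4694, 0.0399, 0.1819]
orientation: [0.706, 0.709, 0.0, -0.001]
contact_force: [0.2, 0.4, -2.4]
grip_width: 0.212
grip_force: 107.5
```

```bash
python3 - <<'E'
from h import *
m=cams.camera_model("wrist"); s=monitor.state(); print(s["eef_pos"],s["orientation"],s["joint_pos"].round(2)); i=shot("wrist","w8.png"); print(nuts(i))
np.save("m8.npy",m,allow_pickle=True)
print("bowl rim pred px",[pix("wrist",(.469+.082*np.cos(a),.275+.082*np.sin(a),.1),m) for a in (0,1.57,3.14,4.71)])
E
```

```text
[0.46937858 0.03990389 0.18187676] [ 7.05624317e-01  7.08585940e-01  2.54224970e-05 -5.37257820e-04] [ 0.48  0.13 -0.68  1.82  0.09  1.21 -0.22]
[array([218.,  51.]), array([327.,  54.]), array([272.,  57.])]
bowl rim pred px [array([388.3, -80.1]), array([ 280.4, -156.3]), array([171.8, -80.9]), array([279.4,   3. ])]
```

View pics/w8.png

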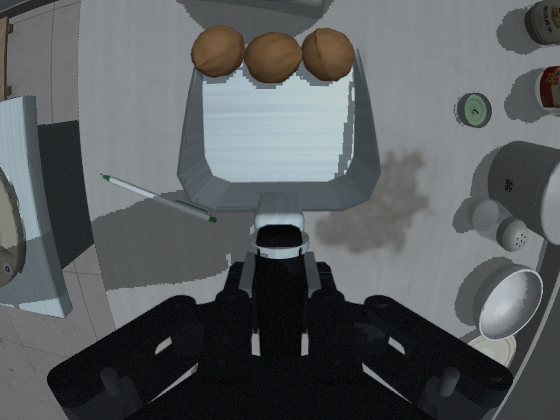

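Emit:
apply_moves:
  xyz:
    - [0,0.012,0]
    - [0,0.03,0]
    - [0,0.03,0]
    - [0,0.026,0]
    - [0,-0.036,0]
    - [0,-0.038,0]
    - [0,-0.038,0]
    - [0,-0.03,0]
    - [0,-0.015,0]
    - [0,0,0]
  yaw: [0,0,0,0,0,0,0,0,0,0]
  jaw: [255,255,255,255,255,255,255,255,255,255]

```text
time_s: 12.4
eef_pos: [0.469, -0.0273, 0.1819]
orientation: [0.711, 0.704, -0.001, 0.0]
contact_force: [-0.7, -0.4, -1.2]
grip_width: 0.214
grip_force: 107.8
```

```bash
python3 - <<'E'
from h import *
s=monitor.state(); print(s["eef_pos"],s["orientation"],s["contact_force"]); i=shot("wrist","w9.png"); print(nuts(i))
t=shot("top","t9.png"); hsv=cv2.cvtColor(t,cv2.COLOR_RGB2HSV); m=cv2.inRange(hsv,(5,90,50),(20,255,255)); n,l,st,c=cv2.connectedComponentsWithStats(m)
print([(c[k].round(1),st[k,4],onz("top",*c[k],.08)) for k in range(1,n) if st[k,4]>8 and 100<c[k][0]<410 and c[k][1]>175])
E
```

```text
[ 0.46901618 -0.02726338  0.18187907] [ 7.10672611e-01  7.03522149e-01 -9.72442882e-04  2.85038430e-04] [-0.70450062 -0.35193449 -1.23508362]
[]
[(array([363.7, 221.5]), np.int32(148), array([ 0.5574, -0.2624,  0.08  ])), (array([208.4, 239.5]), np.int32(51), array([0.4974, 0.2517, 0.08  ])), (array([210.4, 248.9]), np.int32(54), array([0.4663, 0.2445, 0.08  ])), (array([201.4, 252.2]), np.int32(52), array([0.4553, 0.274 , 0.08  ]))]
```

Emit:
apply_moves:
  xyz:
    - [0.0035,0.003,0]
    - [0.0035,0.003,0]
    - [0.0035,0.003,0]
    - [0.0035,0.003,0]
    - [0.0035,0.003,0]
    - [0.0035,0.003,0]
    - [0.0035,0.003,0]
    - [0.0035,0.003,0]
    - [0.0035,0.003,0]
    - [0.0035,0.003,0]
  yaw: [-0.06,-0.11,-0.11,-0.11,-0.11,-0.11,-0.11,-0.11,-0.11,-0.11]
  jaw: [255,255,255,255,255,255,255,255,255,255]

```text
time_s: 13.33
eef_pos: [0.5044, 0.0105, 0.1822]
orientation: [0.967, 0.255, -0.0, -0.0]
contact_force: [0.9, 0.9, -0.8]
grip_width: 0.212
grip_force: 107.8
```

Emit:
apply_moves:
  xyz:
    - [0,0.001,0]
    - [0,0,0]
    - [0,0,0]
    - [0,0,0]
    - [0,0,0]
    - [0,0,0]
    - [0,0,-0.02]
    - [0,0,-0.025]
    - [0,0,-0.025]
    - [0,0,-0.02]
  yaw: [-0.11,-0.11,-0.11,-0.11,-0.11,-0.07,0,0,0,0]
  jaw: [255,255,255,255,255,255,255,255,255,255]

```text
time_s: 14.17
eef_pos: [0.5037, 0.0113, 0.0907]
orientation: [0.999, -0.049, -0.0, -0.0]
contact_force: [-0.9, -0.4, -0.9]
grip_width: 0.209
grip_force: 107.8
```

Emit:
apply_moves:
  xyz:
    - [0,0,-0.015]
    - [0,0,-0.01]
    - [0,0,-0.005]
    - [0,0,-0.002]
    - [0,0,0]
    - [0,0,0]
  yaw: [0,0,0,0,0,0]
  jaw: [255,255,255,255,255,255]

```text
time_s: 14.67
eef_pos: [0.5051, 0.0103, 0.0612]
orientation: [0.999, -0.05, 0.001, -0.0]
contact_force: [0.1, 0.3, -0.9]
grip_width: 0.213
grip_force: 107.7
```

Emit:
apply_moves:
  xyz:
    - [0,0,-0.002]
    - [0,0,-0.001]
    - [0,0,-0.001]
    - [0,0,0]
    - [0,0,0]
  yaw: [0,0,0,0,0]
  jaw: [255,255,255,255,255]

```text
time_s: 15.08
eef_pos: [0.5047, 0.0101, 0.0566]
orientation: [0.999, -0.05, 0.0, 0.0]
contact_force: [-1.0, -0.8, 0.9]
grip_width: 0.217
grip_force: 108.2
```

Emit:
apply_moves:
  xyz:
    - [0,0,-0.0005]
    - [0,0,0]
    - [0,0,0]
    - [0,0,0]
    - [0,0,0]
    - [0,0,0]
    - [0,0,0]
    - [0,0,0]
    - [0,0,0]
    - [0,0,0]
  yaw: [0,0,0,0,0,0,0,0,0,0]
  jaw: [255,150,100,50,0,0,0,0,0,0]
  grip_force: 20

```text
time_s: 15.92
eef_pos: [0.5044, 0.0101, 0.0558]
orientation: [0.999, -0.05, 0.0, -0.0]
contact_force: [-0.6, 0.9, -0.5]
grip_width: 0.994
grip_force: 0.0
```

Emit:
apply_moves:
  xyz:
    - [0,0,0.01]
    - [0,0,0.02]
    - [0,0,0.03]
    - [0,0,0.03]
    - [0,0,0.03]
    - [0,0,0.03]
    - [0,0,0.02]
    - [0,0,0.01]
    - [0,0,0]
    - [0,0,0]
  yaw: [0,0,0,0,0,0,0,0,0,0]
  jaw: [0,0,0,0,0,0,0,0,0,0]

```text
time_s: 16.75
eef_pos: [0.5043, 0.0101, 0.2354]
orientation: [0.999, -0.05, 0.0, 0.0]
contact_force: [-0.9, -0.5, -0.6]
grip_width: 1.002
grip_force: 0.0
```

```bash
python3 - <<'E'
from h import *
s=monitor.state(); print(s["eef_pos"],s["grip_width"]); a=shot("wrist","w10.png")
E
```

```text
[0.50426893 0.01009902 0.23543761] 1.0015537861638353
```

View pics/w10.png

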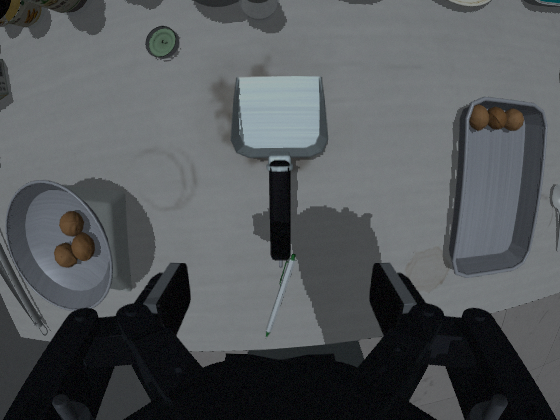

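The last picture shows three walnuts in the bowl (near 73,240), three left in the tray (near 497,118), and the scoop standing flat at (280,115). Everything is in place, so I'm handing in.

```bash
python3 -c "
from bench import arm; print(arm.sign_off())"
```

```text
the job is handed in; nothing more can be done
None
```

Job handed in at about 17 s: the scale's bowl holds three walnuts (48 g by their stated weight; I didn't read the dial), the other three are in the tray, and the scoop stands flat on the bench about 7 mm from where it started.

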